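# Load the drying tray and shut its gate

## Robot

A 6-joint arm with a two-finger parallel gripper is mounted at the origin on the work surface. World frame = base frame: x ahead of the robot, y to its left, z up, the work surface at z = 0. Lengths are in m, angles in rad, forces in N, time in s.
With the tool pointing down it reaches from about 0.35 to 0.975 m from the base axis. Payload 4.9 kg.
Tool frame: the origin (TCP) lies on the centre line of the jaws, within the pads' length; the fingertips stand ctrl.tcp_to_tips ahead of it and the grasp point (between the pads) lies 3 mm ahead of it (ctrl.tcp_to_tips is the distance from the TCP to the fingertips, in m); z points along the fingers, y is the direction in which the jaws open and shut (so a half turn about z gives the same grasp; the last joint's range is limited). The gripper opens to 85 mm and grips with 20 to 120 N. Pads are 22 mm wide; open, the fingers measure 114 mm over their backs; the gripper's body (76 mm by 85 mm) begins 54 mm behind the grasp point. The pads swing forward as they close: fully open they stand 13 mm farther back than shut.
Start: joints at [-1.465, 0.053, 1.613, -0, 1.476, -0.119], TCP at [0.139, -0.609, 0.253] pointing down, gripper open.
Joint ranges: [-3.01, 3.01], [-1.01, 2.22], [0.06, 2.58], [-1.02, 4.17], [0.09, 2.62], [-3.14, 3.14]. Speed limits (rad/s): [2.57, 2.57, 3.14, 3.14, 3.14, 3.14].

## Interface

Orientations are given as a rotation vector (axis times angle).
In Python, from station import ctrl, vision gives the robot as it stands.
- The arm moves only by the tool jog_arm, never from a script. Its argument "deltas" is a list of rows, each a list of 7 numbers: the turn, a rotation vector about the tool's x, y, z in rad, then the shift along the tool's x, y, z in cm, then the opening, from 0 (shut) to 1 (fully open). A call has 1 to 12 rows; each row shifts and turns the commanded pose from where the row before left it, along the tool's axes as they then stand; what a row does not reach is not made up. A row lasts 1/12 s, in which the tool goes at most 41.7 mm and 7.16 degrees, less where a joint would pass 70% of its speed; a pose out of reach is approached as far as the arm can. A call with a gripper value outside its range is refused whole. The fingers move at their own pace and stop on an object; "grip_force" is the grip in N (left out, the last holds). Time passes only in rows, so rows that do not move let the fingers close. It gives the time, the measured TCP pose, the force and the opening at its end, in the units of the state.
- ctrl.get_obs(): the state, without advancing time (a new reading comes with each control period).
- vision.get_image(name): name is "scene" or "top" or "wrist"; returns (picture, depth): 480x640x3 uint8, red, green, blue; 480x640 float32, m along the optical axis (not along the pixel's ray), 0 where there is no reading.
- vision.calibration(name): a dict with "fx", "fy", "cx", "cy" (pixels), "dist" ([k1, k2, p1, p2, k3] as OpenCV has them; the pictures are not rectified), "rvec" (rotation vector, rad) and "tvec" (3), from world to camera coordinates, as OpenCV has them; the wrist camera has in their place "hand_eye" (4x4, takes a point from camera to tool coordinates, whose origin is the TCP and whose axes are the flange's). Camera axes: x right, y down, z forward; pixel columns grow to the right and rows downward; lengths in m; the calibration is good to about 2 mm. A picture is of the moment at which its call begins: read the wrist's pose just before it. calibration takes no time and is no camera call.
- ctrl.finish_job(): hands the job in, once; it reports no verdict.
The state is a dict: "t": time; "q": joint angles; "dq": joint speeds; "effort": joint torques, N m; "tool_pos": TCP position; "tool_rot": TCP orientation; "contact_force": force on the tool from outside, world axes, zero at the start; "wrist_torque": the same for the moment, N m; "opening": finger opening in m.
Only numpy, scipy, OpenCV 4.12 (cv2) and the standard library are available. Lean on these libraries where they do the work, as an engineer would, in place of code of your own. Each camera call takes 0.05 s, during which the arm holds its last target. There are 200 camera calls.

## Task

The outsole, the cork wedge and the wooden heel block have wet cement on their tops: slide each of them along the bench, flat and without lifting or tipping it, through the open side into the drying tray, far enough in that the gate clears them. Then swing the gate fully shut behind them. Leave the glue tin, the brush and the shoe last where they are.

Things in the scene. Friction and masses are not known exactly. Their poses are not given: they have to be found in the camera images.
- tray: Fixed three-sided aluminium tray, open on top and at its own -y side (mouth, facing roughly the robot's right). Origin: centre of underside, on the bench. Inside: x -102 to +102, y -140 (mouth) to +140 mm (back); walls 5 mm thick, 40 high; floor 3 mm thick, reached by a gentle ramp rising from the bench at y = -173 to the floor at y = -140. Shut gate crosses at y = -146.
- gate (a joint): Angle (rad) of the gate on its upright hinge: 0 = shut across the mouth (stop), grows swinging outwards, anticlockwise from above; 1.57 = along the tray's -y; starts 1.7 to 1.95, stop 2.1. Aluminium strip 206 mm long, 6 thick, 7 to 46 mm above the bench, dark top edge 8 wide. Light friction (0.06 N m), stays where left. Shuts when its outer face (away from the mouth) is pushed.
- gate_hinge (a point): On the gate's hinge axis, 25 mm above the bench, at (109, -146) mm in the tray's frame, i.e. at the far (+x) end of the mouth.
- gate_end (a point): At the free end of the gate, mid thickness, 25 mm above the bench, 208 mm from the hinge axis.
- outsole: Black rubber shoe outsole lying flat, 170 mm long (its x), 20 thick, about 0.2 kg. Origin on its underside. Outline: round forepart, radius 40, centred at x = +45 mm; round heel end, radius 31, centred at x = -54; waist about 56 wide between. Its long axis starts nearly across the way to the tray (along world x).
- wedge: Cork wedge lying flat, 140 mm long (its x), 76 mm wide (its y), 31 mm high at the -x end and 14 mm at the +x end, about 0.18 kg. Origin: centre of its underside.
- heel: Stacked wooden heel block, D-shaped from above, 80 mm wide (its x) and 80 mm deep (its y), 45 mm high, about 0.2 kg. Origin: on its underside, at the centre of the round end of radius 40 mm (at +y); the flat face is at y = -40 mm, 80 mm wide.
- tin: Bystander: glue tin in a round cardboard collar, 150 mm across, 90 mm high. Origin: centre of its underside.
- brush: Bystander: glue brush with a wooden handle, lying on the bench on the robot's side of the parts. Origin: underside.
- last: Bystander: grey plastic shoe last, about 200 mm long, 85 mm high, standing on its sole. Origin: underside.
Things that resemble listed ones, but are neither listed nor needed, are in the scene too. What is meant by the outsole is not turquoise, and is the smaller of those in its own colour.

How it is judged:
On the way, in this order (a step that is already met when the one before it is completed fails the run):
1. all three parts are in the tray, flat on its floor (x of outsole in the frame of tray between -0.102 and 0.102 m and y of outsole in the frame of tray between -0.14 and 0.14 m and height (world z) of each of outsole, wedge, heel below 0.015 m and angle between each of outsole, wedge, heel's own z axis and vertical below 0.15 rad and x of wedge in the frame of tray between -0.102 and 0.102 m and y of wedge in the frame of tray between -0.14 and 0.14 m and x of heel in the frame of tray between -0.102 and 0.102 m and y of heel in the frame of tray between -0.14 and 0.14 m), for 0.1 s.
2. the gate is shut behind them (value of joint gate below 0.06 rad), for 0.2 s.
At the end, for the whole second after the job is handed in: The origins of the outsole, the wedge and the heel block all lie within the tray's inner walls and behind its mouth, each flat on the tray floor (origin less than 15 mm above the bench, tilted under 0.15 rad) and at rest; the gate is shut to within 0.06 rad (all of step 1 and value of joint gate below 0.06 rad and linear speed of each of outsole, wedge, heel below 0.02 m/s); the robot touches nothing.
It fails at once if the outsole is lifted (more than 30 mm) or tipped (more than 0.35 rad) (height (world z) of outsole above 0.03 m or angle between outsole's own z axis and vertical above 0.35 rad).
It fails at once if the wedge is lifted (more than 30 mm) or tipped (more than 0.35 rad) (height (world z) of wedge above 0.03 m or angle between wedge's own z axis and vertical above 0.35 rad).
It fails at once if the heel block is lifted (more than 30 mm) or tipped (more than 0.35 rad) (height (world z) of heel above 0.03 m or angle between heel's own z axis and vertical above 0.35 rad).
It fails at once if the glue tin, the brush or the shoe last is moved by more than 25 mm (distance of any of tin, brush, last from where it was at the start of the episode above 0.025 m).
It also fails if it takes over 72 s, if anything falls off the work surface, if the arm or the gripper's body presses on something with over 40 N, if the wrist force passes 120 N, or if a joint passes its speed limit or range.

## Working session

There is one attempt and no reset: what is moved stays moved. The work goes in short steps, Python scripts to look and compute and a tool call to move; the robot and the scene stay as the last step left them, time stands still between calls to the robot, and variables do not carry over. Pictures are saved under pics/ and viewed, about 8 in all and at most 12, crops included, and the job is handed in when it is done.

Besides the shell and the picture viewer there is one more tool, called after "Call:" by a JSON object that holds its "api" and its "payload". jog_arm: Moves the arm, as the interface text tells. Its arguments: {"type":"object","properties":{"deltas":{"type":"array"},"grip_force":{"type":"number"}},"required":["deltas"]}

```bash
mkdir -p pics; ls
python3 - <<'E'
from station import ctrl, vision
import cv2,numpy as np
print(ctrl.get_obs(), ctrl.tcp_to_tips)
for n in ("top","scene"):
    im,d=vision.get_image(n); cv2.imwrite(f"pics/{n}0.png",im[:,:,::-1]); np.savez(f"pics/{n}0.npz",im=im,d=d)
    print(n,vision.calibration(n))
E
```

```text
pics
{'t': 0.0, 'q': array([-1.46505577e+00,  5.33800941e-02,  1.61430375e+00,  8.47023212e-06,
        1.47602390e+00, -1.18996847e-01]), 'dq': array([-1.39404169e-03, -1.85139515e-04, -1.10328288e-03,  2.07456213e-04,
        9.78591216e-07,  1.07839151e-03]), 'effort': array([ 3.22395772e-04, -3.93684447e+01, -3.70174026e+01, -8.20743981e-05,
        7.09510467e-03, -6.96211046e-06]), 'tool_pos': array([ 0.13922348, -0.60869341,  0.25204276]), 'tool_rot': array([-3.11967800e+00, -3.52035821e-01, -3.52409679e-05]), 'contact_force': array([-0.12312534, -0.84548301, -0.25062282]), 'wrist_torque': array([ 0.06163531,  0.02514293, -0.020327  ]), 'opening': 0.0856858790987935} 0.022
top {'fx': 519.4730699542027, 'fy': 519.4730699542027, 'cx': 316.2266317660165, 'cy': 241.66437298925558, 'dist': array([-0.02316256,  0.        ,  0.        ,  0.        ,  0.        ]), 'rvec': array([ 2.16079958, -2.20264933,  0.07801156]), 'tvec': array([-0.15453562,  0.50792837,  1.12445731])}
scene {'fx': 584.1230429115936, 'fy': 584.1230429115936, 'cx': 327.7674976721542, 'cy': 237.1466633344461, 'dist': array([-0.18522353,  0.        ,  0.        ,  0.        ,  0.        ]), 'rvec': array([ 0.97054442,  2.35052273, -1.15838561]), 'tvec': array([ 0.47045605, -0.11408713,  1.5973253 ])}
```

View pics/top0.png

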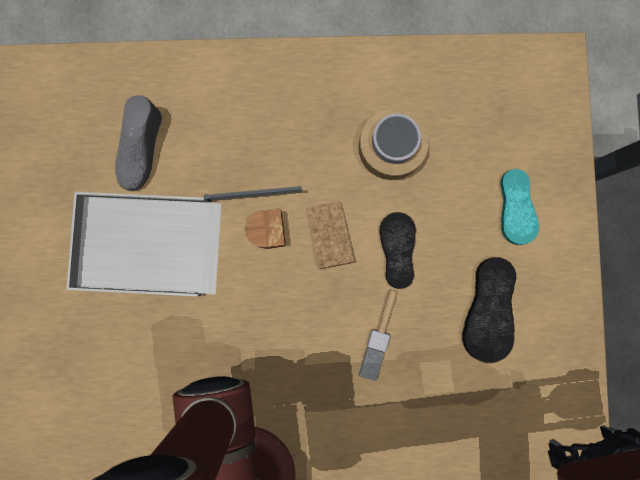

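View pics/scene0.png

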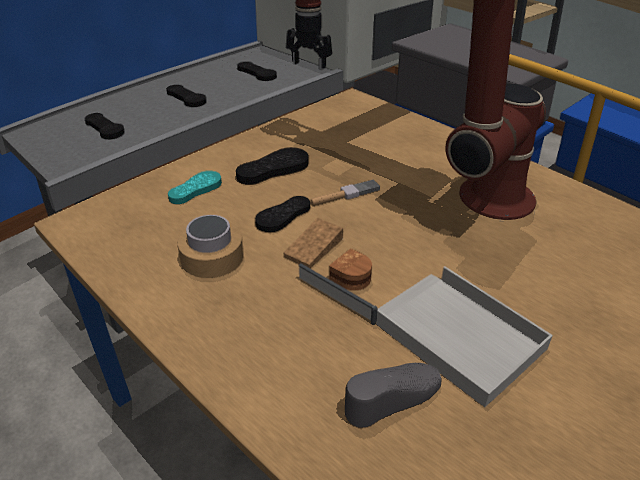

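```bash
cat > h.py <<'E'
import cv2,numpy as np
from station import ctrl,vision
from scipy.spatial.transform import Rotation as R
def cloud(name,d):
    c=vision.calibration(name); K=np.array([[c['fx'],0,c['cx']],[0,c['fy'],c['cy']],[0,0,1]])
    v,u=np.mgrid[0:480,0:640]
    n=cv2.undistortPoints(np.stack([u,v],-1).reshape(-1,1,2).astype(np.float64),K,c['dist']).reshape(480,640,2)
    P=np.dstack([n*d[...,None],d]).astype(float); M=cv2.Rodrigues(c['rvec'])[0]
    W=(P-c['tvec'])@M; W[d==0]=np.nan
    C=-M.T@c['tvec']; return W,C
def ray(name,uv,z):
    c=vision.calibration(name); K=np.array([[c['fx'],0,c['cx']],[0,c['fy'],c['cy']],[0,0,1]])
    n=cv2.undistortPoints(np.array(uv,float).reshape(-1,1,2),K,c['dist']).reshape(-1,2)
    M=cv2.Rodrigues(c['rvec'])[0]; C=-M.T@c['tvec']; D=np.c_[n,np.ones(len(n))]@M
    return (C+D*((z-C[2])/D[:,2])[:,None])[:,:2]
def rect(p):
    (c,s,a)=cv2.minAreaRect((p*1000).astype(np.float32)); return np.round(c,1),np.round(s,1),round(a,1)
def blobs(mask,amin=150):
    cs,_=cv2.findContours(mask.astype(np.uint8)*255,cv2.RETR_EXTERNAL,cv2.CHAIN_APPROX_NONE)
    return [c[:,0] for c in cs if cv2.contourArea(c)>amin]
E
python3 - <<'E'
from h import *
z=np.load('pics/top0.npz'); im,d=z['im'],z['d']; W,C=cloud('top',d); print('cam',C)
print('bench z',np.nanmedian(W[60:90,200:330,2]))
hsv=cv2.cvtColor(im,cv2.COLOR_RGB2HSV); H,S,V=[hsv[...,i].astype(int) for i in range(3)]
print('hsv', hsv[228,265],hsv[235,330],hsv[80,300],hsv[250,398],hsv[193,250])
roi=np.zeros((480,640),bool); roi[60:390,60:560]=1
Z=W[...,2]
m=roi&(Z>0.009)
for c in blobs(m,60):
    mm=np.zeros((480,640),np.uint8); cv2.drawContours(mm,[c.reshape(-1,1,2)],-1,1,-1); zz=Z[(mm>0)&m]
    h=np.nanpercentile(zz,90); print('px',c.min(0),c.max(0),'h10/50/90',np.round(np.nanpercentile(zz,[10,50,90])*1000),'rect@h90',rect(ray('top',c,h)))
# outsole by darkness
for c in blobs(roi&(V<55),100):
    print('dark',c.min(0),c.max(0),rect(ray('top',c,0.02)))
q=ctrl.get_obs(); print(R.from_rotvec(q['tool_rot']).as_matrix().round(3))
np.save('pics/W.npy',W)
v=np.full((480,640,3),0,np.uint8); v[...]=np.clip(Z*1000*3+30,0,255)[...,None]
cv2.imwrite('pics/h0.png',np.hstack([cv2.resize(im[170:310,60:260,::-1],None,fx=2,fy=2,interpolation=cv2.INTER_CUBIC),cv2.resize(v[170:310,60:260],None,fx=2,fy=2,interpolation=0)]))
E
```

```text
cam [ 0.41957176 -0.16706892  1.15858718]
bench z -0.00036272758045945554
hsv [ 13 127 151] [ 16 105 146] [ 18  94 168] [90  6 41] [107  24  97]
px [181 376] [249 389] h10/50/90 [231. 261. 279.] rect@h90 (array([252.8,   8.7]), array([113.8,  21.4]), 89.1)
px [359 289] [396 380] h10/50/90 [14. 18. 21.] rect@h90 (array([ 301.5, -300. ]), array([ 42.4, 199.1]), 71.6)
px [462 257] [515 363] h10/50/90 [23. 27. 29.] rect@h90 (array([ 350.6, -536.5]), array([112.1, 229.4]), 83.3)
px [380 212] [415 288] h10/50/90 [17. 20. 22.] rect@h90 (array([ 483.3, -342.1]), array([ 77. , 166.9]), 88.4)
px [246 208] [285 247] h10/50/90 [41. 45. 47.] rect@h90 (array([532.3, -53.5]), array([82.4, 80.8]), 6.0)
px [307 201] [353 268] h10/50/90 [17. 25. 34.] rect@h90 (array([ 519., -195.]), array([137.7,  75.6]), 10.2)
px [ 66 186] [302 295] h10/50/90 [15. 37. 45.] rect@h90 (array([508.8, 120.1]), array([231. , 511.9]), 0.1)
px [501 168] [538 244] h10/50/90 [16. 19. 22.] rect@h90 (array([ 575.2, -614.7]), array([ 82. , 169.3]), 87.3)
px [359 107] [429 179] h10/50/90 [52. 59. 92.] rect@h90 (array([ 703.3, -330.2]), array([143.9, 153.2]), 70.0)
px [115  95] [161 190] h10/50/90 [27. 57. 84.] rect@h90 (array([717.3, 208.7]), array([ 82.3, 204.5]), 81.7)
dark [182 376] [249 389] (array([203.8,  59.2]), array([145.1,  27.7]), 89.1)
dark [462 258] [515 361] (array([ 350.3, -537.1]), array([111.7, 225.3]), 85.5)
dark [380 213] [415 288] (array([ 482.4, -342.4]), array([ 77.1, 165. ]), 88.4)
dark [132 101] [161 189] (array([727.1, 208.3]), array([ 34.2, 203.3]), 79.7)
[[ 0.975  0.223 -0.   ]
 [ 0.223 -0.975  0.002]
 [ 0.    -0.002 -1.   ]]<stdin>:17: RuntimeWarning: invalid value encountered in cast
```

View pics/h0.png

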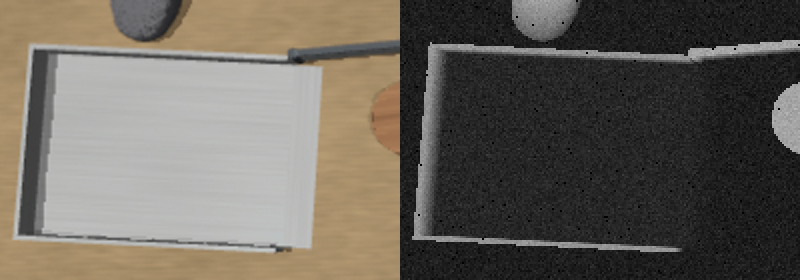

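Run:
```python
from h import *
z=np.load('pics/top0.npz'); W=np.load('pics/W.npy'); Z=W[...,2]
p=ray('top',[[74.5,192.5],[67.5,289.5],[204,199],[198,295]],0.04); print('rim FB,NB,Fm,Nm\n',p.round(4), 'lens',np.linalg.norm(p[0]-p[1]),np.linalg.norm(p[0]-p[2]),np.linalg.norm(p[1]-p[3]))
e=p[2]-p[0]+p[3]-p[1]; print('mouthward yaw deg off -y', np.degrees(np.arctan2(e[0],-e[1])))
m=np.zeros((480,640),bool); m[180:205,212:310]=1; m&=Z>0.03
v,u=np.nonzero(m); g=ray('top',np.c_[u,v],0.046); g=g[np.argsort(g[:,1])]; 
vx,vy,x0,y0=cv2.fitLine((g).astype(np.float32),cv2.DIST_HUBER,0,.001,.001).ravel(); print('gate dir',vx,vy,'end',g[0],g[-1])
for n,(a,b,c,d) in {'outs':(375,205,420,295),'wedge':(300,195,360,275),'heel':(240,203,290,252)}.items():
    q=W[b:d,a:c].reshape(-1,3); q=q[(q[:,2]>0.010)]
    i=np.digitize(q[:,0],np.quantile(q[:,0],[0.02,.15,.3,.5,.7,.85,.98]))
    for k in range(1,7): s=q[i==k]; print(n,'x',s[:,0].mean().round(3),'y',np.quantile(s[:,1],[.01,.99]).round(3),'z',np.median(s[:,2]).round(3))
```

```text
rim FB,NB,Fm,Nm
 [[0.6215 0.363 ]
 [0.41   0.375 ]
 [0.6011 0.0782]
 [0.3933 0.0918]] lens 0.2117739007791121 0.28552120540483905 0.28367559913575835
mouthward yaw deg off -y -3.733364858594077
gate dir 0.072169766 -0.99739236 end [ 0.62434482 -0.13364375] [0.6041729  0.05952728]
outs x 0.416 y [-0.375 -0.317] z 0.019
outs x 0.441 y [-0.376 -0.317] z 0.02
outs x 0.473 y [-0.374 -0.315] z 0.02
outs x 0.505 y [-0.382 -0.308] z 0.02
outs x 0.529 y [-0.383 -0.305] z 0.02
outs x 0.55 y [-0.379 -0.31 ] z 0.019
wedge x 0.463 y [-0.243 -0.167] z 0.034
wedge x 0.481 y [-0.239 -0.163] z 0.032
wedge x 0.505 y [-0.236 -0.159] z 0.028
wedge x 0.533 y [-0.23  -0.154] z 0.023
wedge x 0.557 y [-0.226 -0.15 ] z 0.02
wedge x 0.577 y [-0.222 -0.147] z 0.017
heel x 0.502 y [-0.095 -0.028] z 0.044
heel x 0.513 y [-0.094 -0.018] z 0.045
heel x 0.526 y [-0.093 -0.014] z 0.045
heel x 0.54 y [-0.091 -0.014] z 0.045
heel x 0.554 y [-0.09  -0.018] z 0.045
heel x 0.566 y [-0.089 -0.027] z 0.045
```

Call:
{"api": "jog_arm", "payload": {"deltas": [[0,0,-0.107,0,0,0,0.45],[0,0,-0.107,0,0,0,0.45],[0,0,-0.107,0,0,0,0.45],[0,0,-0.107,0,0,0,0.45],[0,0,-0.107,0,0,0,0.45],[0,0,-0.107,0,0,0,0.45],[0,0,-0.107,0,0,0,0.45],[0,0,-0.107,0,0,0,0.45],[0,0,-0.107,0,0,0,0.45],[0,0,-0.107,0,0,0,0.45],[0,0,-0.107,0,0,0,0.45],[0,0,-0.107,0,0,0,0.45]]}}

```text
t: 1.1
tool_pos: [0.1393, -0.6089, 0.2525]
tool_rot: [-2.283, -2.157, -0.001]
contact_force: [-0.4, 0.1, 1.2]
opening: 0.0386
```

```bash
cat >> h.py <<'E'
A=np.radians(-3.73); EX=np.array([np.cos(A),np.sin(A)]); EY=np.array([-np.sin(A),np.cos(A)]); O=np.array([0.5063,0.2243])
def tr(p): p=np.asarray(p)-O; return np.stack([p@EX,p@EY],-1)
def st():
    o=ctrl.get_obs(); M=R.from_rotvec(o['tool_rot']).as_matrix(); p=tr(o['tool_pos'][:2])*1000
    print('t %.2f'%o['t'],'tray x,y mm',p.round(1),'z',(o['tool_pos'][2]*1000).round(1),'turn z needed',round(-(np.arctan2(EY[1],EY[0])-np.arctan2(M[1,0],M[0,0])),4),'tilt',M[:2,2].round(4),'F',o['contact_force'].round(1),'op',round(o['opening']*1000,1),'q',o['q'].round(2))
E
python3 -c "
from h import *; st(); print(tr([[.532,-.0535],[.519,-.195],[.482,-.342],[.502,-.095],[.566,-.089],[.463,-.243],[.577,-.222]]).round(3))"
```

```text
t 1.10 tray x,y mm [-312.  -855.3] z 252.5 turn z needed 0.0084 tilt [-0.0001  0.0013] F [-0.4  0.1  1.2] op 38.6 q [-1.47  0.05  1.61 -0.    1.48 -1.41]
[[ 0.044 -0.276]
 [ 0.04  -0.418]
 [ 0.013 -0.567]
 [ 0.016 -0.319]
 [ 0.08  -0.309]
 [-0.013 -0.469]
 [ 0.1   -0.441]]
```

Call:
{"api": "jog_arm", "payload": {"deltas": [[0,0,0.008,3.2,2.24,0,0.45],[0,0,0,3.2,2.24,0,0.45],[0,0,0,3.2,2.24,0,0.45],[0,0,0,3.2,2.24,0,0.45],[0,0,0,3.2,2.24,0,0.45],[0,0,0,3.2,2.24,0,0.45],[0,0,0,3.2,2.24,0,0.45],[0,0,0,3.2,2.24,0,0.45],[0,0,0,3.2,2.24,0,0.45],[0,0,0,3.2,2.24,0,0.45],[0,0,0,3.2,2.24,0,0.45],[0,0,0,3.2,2.24,0,0.45]]}}

```text
t: 2.1
tool_pos: [0.4347, -0.2429, 0.253]
tool_rot: [-2.298, -2.142, 0.0]
contact_force: [-0.1, -0.4, 0.7]
opening: 0.0382
```

Call:
{"api": "jog_arm", "payload": {"deltas": [[0,0,0,3.2,2.24,0,0.45],[0,0,0,3.2,2.24,0,0.45],[0,0,0,3.2,2.24,0,0.45],[0,0,0,3.2,2.24,0,0.45],[0,0,0,0,0,3.5,0.45],[0,0,0,0,0,3.5,0.45],[0,0,0,0,0,3.5,0.45],[0,0,0,0,0,3.5,0.45],[0,0,0,0,0,0,0.45]]}}

```text
t: 2.85
tool_pos: [0.5268, -0.121, 0.1046]
tool_rot: [-2.287, -2.133, 0.011]
contact_force: [-1.2, 0.3, -1.1]
opening: 0.0385
```

```bash
python3 -c "
from h import *; st()
im,d=vision.get_image('scene'); W,C=cloud('scene',d); c=im[180:340,200:420,::-1]; cv2.imwrite('pics/s1.png',cv2.resize(c,None,fx=3,fy=3,interpolation=cv2.INTER_CUBIC)[:600])
np.save('pics/Ws.npy',W)"
```

```text
t 2.85 tray x,y mm [  42.9 -343.3] z 104.6 turn z needed -0.0046 tilt [-0.0147  0.0056] F [-1.2  0.3 -1.1] op 38.5 q [-0.36  0.    1.92 -0.    1.23 -0.29]
```

View pics/s1.png

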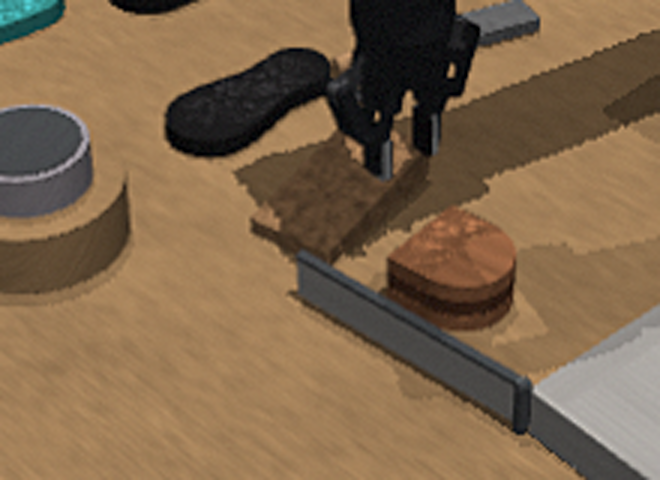

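```bash
python3 -c "
from h import *
for uv in ([326.7,238.3],[344.3,230]):
  a=ray('scene',[uv],0.)[0];b=ray('scene',[uv],.1)[0]
  A0,B0=tr(a),tr(b)
  s=(-.343-A0[1])/(B0[1]-A0[1]); print('at y_t',A0+s*(B0-A0),'z',s*.1)
  s=((.043+ (.023 if uv[0]<330 else -.023))-A0[0])/(B0[0]-A0[0]); print('by x',A0+s*(B0-A0),'z',s*.1)
st()"
```

```text
at y_t [ 0.06399624 -0.343     ] z 0.08026297114207333
by x [ 0.066      -0.34073548] z 0.08258153889047609
at y_t [ 0.01037793 -0.343     ] z 0.07732849387308596
by x [ 0.02       -0.33291272] z 0.08769464727947311
t 2.90 tray x,y mm [  45.1 -344. ] z 108.5 turn z needed -0.0047 tilt [-0.0098  0.0037] F [ 0.4 -0.3  0.1] op 38.6 q [-0.36 -0.    1.92  0.    1.23 -0.29]
```

Call:
{"api": "jog_arm", "payload": {"deltas": [[0,0,-0.004,0,0.1,2.3,0.45],[0,0,0,0,0,2.3,0.45],[0,0,0,0,0,1.8,0.45],[0,0,0,0,0,0.5,0.45],[0,0,0,0,0,0,0.45]]}}

```text
t: 3.32
tool_pos: [0.5337, -0.1237, 0.045]
tool_rot: [-2.294, -2.147, 0.0]
contact_force: [0.5, -0.7, -0.3]
opening: 0.0384
```

Call:
{"api": "jog_arm", "payload": {"deltas": [[0,0,0,0,0,1.0,0.45],[0,0,0,0.6,0,0,0.45],[0,0,0,0.8,0,0,0.45],[0,0,0,1.0,0,0,0.45],[0,0,0,1.5,-0.1,0,0.45],[0,0,0,1.5,-0.1,0,0.45],[0,0,0,1.5,-0.1,0,0.45],[0,0,0,1.5,-0.1,0,0.45],[0,0,0,1.5,-0.1,0,0.45]]}}

```text
t: 4.07
tool_pos: [0.5355, -0.023, 0.0353]
tool_rot: [2.292, 2.147, 0.001]
contact_force: [0.2, -0.8, 0.9]
opening: 0.0387
```

```bash
python3 -c "
from h import *; st()
im,d=vision.get_image('top'); W,C=cloud('top',d); c=im[150:310,60:340,::-1]; cv2.imwrite('pics/t1.png',cv2.resize(c,None,fx=2.5,fy=2.5,interpolation=cv2.INTER_CUBIC))
st()"
```

```text
t 4.07 tray x,y mm [  45.2 -244.9] z 35.3 turn z needed -0.0003 tilt [ 0.0016 -0.0006] F [ 0.2 -0.8  0.9] op 38.7 q [-0.18  0.08  1.97 -0.    1.08 -0.12]
t 4.12 tray x,y mm [  44.7 -242.7] z 35.1 turn z needed 0.0012 tilt [0.001  0.0014] F [-0.9  1.9 -1.2] op 38.2 q [-0.18  0.08  1.97  0.    1.08 -0.12]
```

View pics/t1.png

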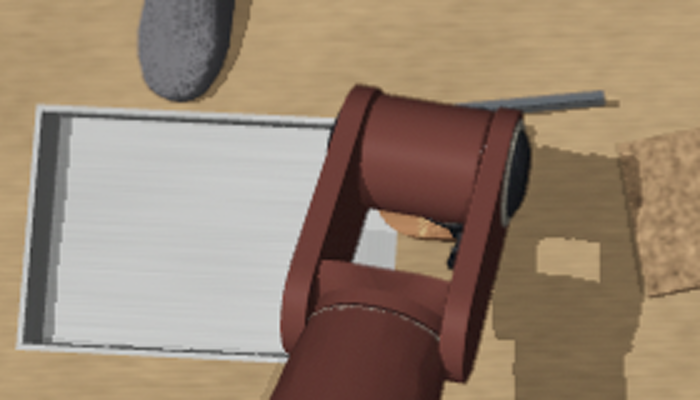

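Call:
{"api": "jog_arm", "payload": {"deltas": [[0,0,0,0.8,0,0,0.45],[0,0,0,1.4,-0.12,0,0.45],[0,0,0,1.5,-0.12,-0.1,0.45],[0,0,0,1.5,-0.12,-0.1,0.45],[0,0,0,1.5,-0.12,-0.1,0.45],[0,0,0,1.5,-0.12,0,0.45],[0,0,0,1.5,-0.12,0,0.45],[0,0,0,1.5,-0.12,0,0.45],[0,0,0,1.5,-0.12,0,0.45],[0,0,0,1.5,-0.12,0,0.45],[0,0,0,1.5,-0.12,0,0.45],[0,0,0,1.5,-0.12,0,0.45]]}}

```text
t: 5.12
tool_pos: [0.5336, 0.1487, 0.038]
tool_rot: [2.293, 2.146, 0.001]
contact_force: [0.7, -1.2, 0.9]
opening: 0.0382
```

Call:
{"api": "jog_arm", "payload": {"deltas": [[0,0,0,1.5,-0.12,0,0.45],[0,0,0,1.5,-0.12,0,0.45],[0,0,0,1.5,-0.12,0,0.45],[0,0,0,1.5,-0.12,0,0.45],[0,0,0,1.5,-0.12,0,0.45],[0,0,0,1.5,-0.12,0,0.45]]}}

```text
t: 5.62
tool_pos: [0.5323, 0.2391, 0.0379]
tool_rot: [2.293, 2.146, 0.001]
contact_force: [-0.4, -1.5, 1.9]
opening: 0.0385
```

```bash
python3 -c "
from h import *; st()
im,d=vision.get_image('scene'); W,C=cloud('scene',d); c=im[180:420,300:560,::-1]; cv2.imwrite('pics/s2.png',cv2.resize(c,None,fx=2.5,fy=2.5,interpolation=cv2.INTER_CUBIC))
st()"
```

```text
t 5.62 tray x,y mm [24.9 16.4] z 37.9 turn z needed -0.001 tilt [ 0.001  -0.0005] F [-0.4 -1.5  1.9] op 38.5 q [ 0.29  0.18  1.86 -0.    1.1   0.36]
t 5.67 tray x,y mm [24.7 18.7] z 38.1 turn z needed 0.0002 tilt [0.0014 0.0018] F [-1.2  1.2  0.9] op 38.4 q [0.3  0.19 1.86 0.   1.1  0.36]
```

View pics/s2.png

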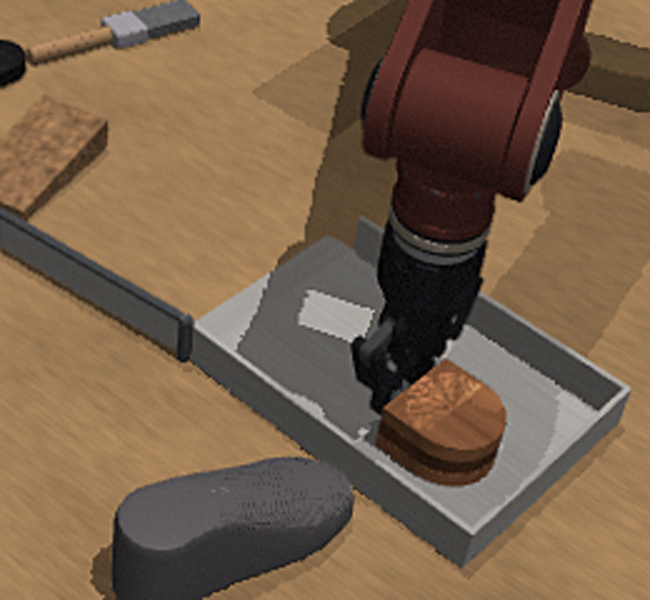

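Call:
{"api": "jog_arm", "payload": {"deltas": [[0,0,0,1.0,0,0,0.45],[0,0,0,1.0,0,0,0.45],[0,0,0,0.3,0,0,0.45],[0,0,0,0,0,0,0.45],[0,0,0,-2.0,0,0,0.45],[0,0,0,-1.0,0,-3.8,0.45],[0,0,0,-2.0,0,-3.5,1],[0,0,0,-4.1,0,0,1],[0,0,0,-4.1,0.2,0,1],[0,0,0,-4.1,0.2,0,1],[0,0,0,-4.1,0.2,0,1],[0,0,0,-4.1,0.2,0,1]]}}

```text
t: 6.67
tool_pos: [0.524, 0.0044, 0.1104]
tool_rot: [2.294, 2.147, 0.001]
contact_force: [1.4, -0.0, -0.5]
opening: 0.0853
```

Call:
{"api": "jog_arm", "payload": {"deltas": [[0,0,0,-4.0,0.2,0,1],[0,0,0,-4.0,0.2,0,1],[0,0,0,-4.0,0.2,0,1],[0,0,0,-4.0,0.2,0,1],[0,0,0,-4.0,0.2,0,1],[0,0,0,-4.0,0,0,1],[0,0,0,-4.0,0,0,1],[0,0,0,0,0,0,1]]}}

```text
t: 7.33
tool_pos: [0.5152, -0.2802, 0.111]
tool_rot: [2.298, 2.137, -0.002]
contact_force: [-0.7, 0.0, 0.4]
opening: 0.0853
```

Run:
```python
from h import *
st()
im,d=vision.get_image('scene'); W,C=cloud('scene',d); c=im[150:330,200:440,::-1]; cv2.imwrite('pics/s3.png',cv2.resize(c,None,fx=3,fy=3,interpolation=cv2.INTER_CUBIC))
st()
```

```text
t 7.33 tray x,y mm [  41.7 -502.9] z 111.0 turn z needed -0.0074 tilt [ 0.0012 -0.0034] F [-0.7  0.   0.4] op 85.3 q [-0.62  0.09  1.82 -0.    1.23 -0.55]
t 7.38 tray x,y mm [  41.7 -499.9] z 110.5 turn z needed -0.0065 tilt [ 0.0006 -0.0006] F [0.3 0.2 0.1] op 85.7 q [-0.62  0.09  1.82 -0.    1.23 -0.55]
```

View pics/s3.png

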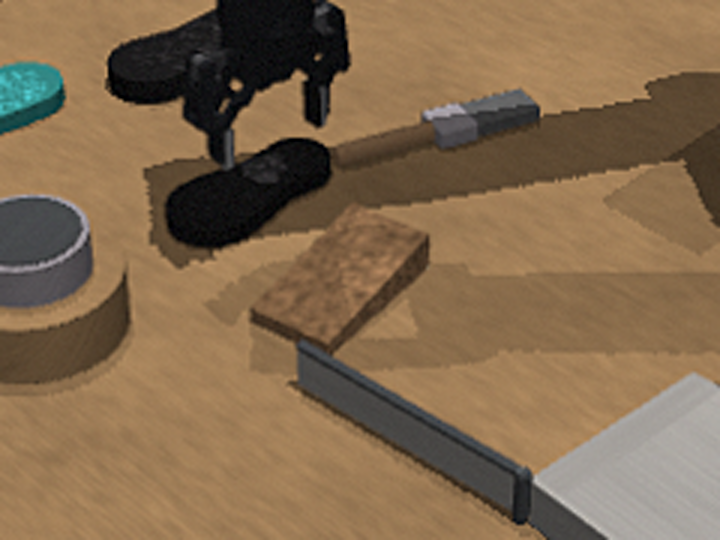

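```bash
python3 -c "
from h import *
for uv in ([275,206],[307.3,190.7]):
  a=ray('scene',[uv],0.)[0];b=ray('scene',[uv],.1)[0]
  A0,B0=tr(a),tr(b)
  s=(-.5-A0[1])/(B0[1]-A0[1]); print('at y_t',A0+s*(B0-A0),'z',s*.1)
"
```

```text
at y_t [ 0.08882849 -0.5       ] z 0.09771954329335958
at y_t [-0.01036985 -0.5       ] z 0.09875152187495406
```

Call:
{"api": "jog_arm", "payload": {"deltas": [[0,0,-0.005,0.7,-0.2,3.0,1],[0,0,0,0.2,0,3.0,1],[0,0,0,0,0,1.2,1],[0,0,0,0,0,0,1]]}}

```text
t: 7.72
tool_pos: [0.5117, -0.2617, 0.034]
tool_rot: [-2.281, -2.148, 0.003]
contact_force: [0.2, 0.9, 0.4]
opening: 0.0854
```

Call:
{"api": "jog_arm", "payload": {"deltas": [[0,0,0,0,0,1.0,1],[0,0,0,0,0,0.6,1],[0,0,0,0,0,0.3,1],[0,0,0,0,0,0,1]]}}

```text
t: 8.05
tool_pos: [0.5149, -0.2645, 0.0195]
tool_rot: [2.288, 2.153, 0.0]
contact_force: [0.4, 0.5, -0.0]
opening: 0.0854
```

```bash
python3 -c "
from h import *; st()"
```

```text
t 8.05 tray x,y mm [  40.4 -487.2] z 19.5 turn z needed 0.0043 tilt [ 0.0003 -0.0002] F [ 0.4  0.5 -0. ] op 85.4 q [-0.6   0.2   1.87  0.    1.07 -0.54]
```

Call:
{"api": "jog_arm", "payload": {"deltas": [[0,0,0.004,0.6,0,0,1],[0,0,0,0.8,0,0,1],[0,0,0,1.0,0,0,1],[0,0,0,1.2,-0.1,0,1],[0,0,0,1.2,-0.2,0,1],[0,0,0,1.2,-0.2,0,1],[0,0,0,1.4,-0.22,0,1],[0,0,0,1.4,-0.22,0,1],[0,0,0,1.4,-0.22,0,1],[0,0,0,1.4,-0.22,0,1],[0,0,0,1.4,-0.22,0,1],[0,0,0,1.4,-0.22,0,1]]}}

```text
t: 9.05
tool_pos: [0.5056, -0.1182, 0.0194]
tool_rot: [2.292, 2.148, 0.0]
contact_force: [0.2, -2.3, 1.2]
opening: 0.0849
```

Run:
```python
from h import *
st()
im,d=vision.get_image('top'); W,C=cloud('top',d); st()
im2,d2=vision.get_image('scene'); W2,C2=cloud('scene',d2)
hs=cv2.cvtColor(im2,cv2.COLOR_RGB2HSV)
for n,w in (('top',W),('scene',W2)):
    T=tr(w[...,:2]); q=(w[...,2]>.011)&(w[...,2]<.037)&(T[...,0]>-.13)&(T[...,0]<.105)&(T[...,1]>-.42)&(T[...,1]<-.18)
    p=T[q]; print(n,len(p),'x',np.quantile(p[:,0],[.01,.99]).round(3)); 
    for a in np.arange(-.09,.1,.02):
        s=p[abs(p[:,0]-a)<.006]
        if len(s)>8: print(round(a,3),len(s),np.quantile(s[:,1],[.02,.98]).round(3))
c=im2[170:350,220:460,::-1]; cv2.imwrite('pics/s4.png',cv2.resize(c,None,fx=3,fy=3,interpolation=cv2.INTER_CUBIC))
```

```text
t 9.05 tray x,y mm [  21.6 -341.8] z 19.4 turn z needed 0.0002 tilt [ 0.0001 -0.0001] F [ 0.2 -2.3  1.2] op 84.9 q [-0.37  0.08  2.02 -0.    1.05 -0.31]
t 9.10 tray x,y mm [  20.7 -339.6] z 18.8 turn z needed 0.0014 tilt [-0.0015  0.0024] F [-0.2  1.8 -0.3] op 85.5 q [-0.37  0.08  2.02  0.    1.05 -0.31]
top 549 x [-0.038  0.008]
-0.03 164 [-0.327 -0.258]
-0.01 152 [-0.32  -0.261]
0.01 21 [-0.287 -0.267]
scene 1753 x [-0.033  0.102]
-0.03 129 [-0.329 -0.247]
-0.01 152 [-0.326 -0.247]
0.01 141 [-0.322 -0.247]
0.03 146 [-0.324 -0.247]
0.05 134 [-0.323 -0.248]
0.07 174 [-0.332 -0.248]
0.09 149 [-0.323 -0.248]
```

View pics/s4.png

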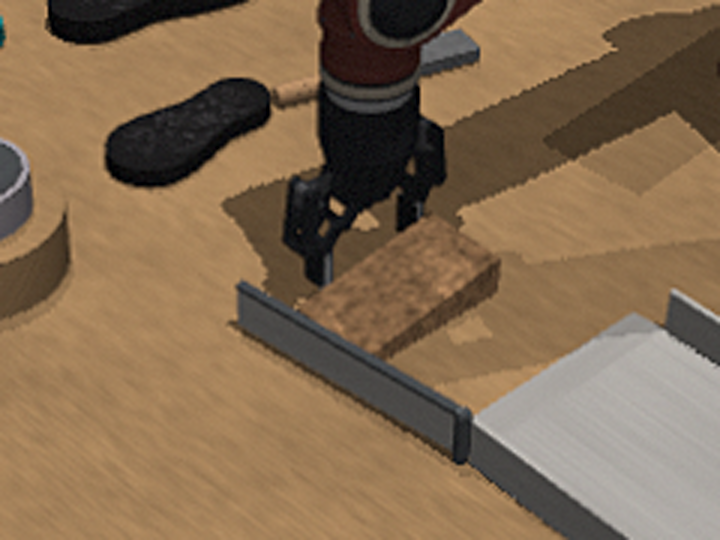

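Call:
{"api": "jog_arm", "payload": {"deltas": [[0,0,0,1.0,-0.2,0,1],[0,0,0,1.2,-0.3,0,1],[0,0,0,1.2,-0.3,0,1],[0,0,0,1.2,-0.3,0,1]]}}

```text
t: 9.48
tool_pos: [0.4974, -0.072, 0.0191]
tool_rot: [-2.293, -2.147, 0.0]
contact_force: [0.8, -1.1, -0.6]
opening: 0.0855
```

```bash
cat >> h.py <<'E'
def prof(x0,x1,y0,y1,zl=.011,zh=.037):
    im,d=vision.get_image('scene'); w,_=cloud('scene',d); st()
    T=tr(w[...,:2]); q=(w[...,2]>zl)&(w[...,2]<zh)&(T[...,0]>x0)&(T[...,0]<x1)&(T[...,1]>y0)&(T[...,1]<y1)
    p=T[q]; print(len(p),'x',np.quantile(p[:,0],[.005,.995]).round(3))
    for a in np.arange(-.09,.13,.02):
        s=p[abs(p[:,0]-a)<.006]
        if len(s)>8: print(round(a,3),len(s),np.quantile(s[:,1],[.02,.98]).round(3))
    return im
E
python3 - <<'E'
from h import *
prof(-.13,.112,-.35,-.14)
E
```

```text
t 9.53 tray x,y mm [   9.4 -294.4] z 18.7 turn z needed 0.0008 tilt [-0.0018  0.002 ] F [ 1.   0.8 -1.3] op 85.6 q [-0.29  0.04  2.06  0.    1.05 -0.23]
1851 x [-0.044  0.095]
-0.05 11 [-0.279 -0.208]
-0.03 195 [-0.303 -0.205]
-0.01 147 [-0.281 -0.205]
0.01 160 [-0.282 -0.205]
0.03 156 [-0.282 -0.206]
0.05 155 [-0.282 -0.205]
0.07 188 [-0.3   -0.206]
0.09 127 [-0.28  -0.207]
```

Call:
{"api": "jog_arm", "payload": {"deltas": [[0,0,0,1.0,-0.2,0,1],[0,0,0,1.3,-0.3,0,1],[0,0,0,1.3,-0.3,0,1],[0,0,0,1.3,-0.3,0,1],[0,0,0,1.3,-0.2,0,1],[0,0,0,1.4,-0.1,0,1],[0,0,0,1.4,0,0,1],[0,0,0,1.4,0,-0.1,1],[0,0,0,1.4,0,-0.1,1],[0,0,0,1.4,0,-0.1,1],[0,0,0,1.4,0,0,1],[0,0,0,1.4,0,0,1]]}}

```text
t: 10.53
tool_pos: [0.494, 0.0887, 0.0225]
tool_rot: [2.292, 2.148, -0.0]
contact_force: [-0.6, -1.6, 0.1]
opening: 0.0855
```

Run:
```python
from h import *
prof(-.095,.095,-.16,.14,.013,.06)
```

```text
t 10.58 tray x,y mm [  -3.5 -134.2] z 22.5 turn z needed 0.0012 tilt [0.0002 0.0016] F [-1.1  1.1  0.1] op 85.3 q [0.03 0.03 2.06 0.   1.05 0.1 ]
4155 x [-0.095  0.081]
-0.09 67 [-0.116  0.132]
-0.05 270 [-0.143 -0.045]
-0.03 181 [-0.121 -0.045]
-0.01 243 [-0.121  0.105]
0.01 351 [-0.12   0.124]
0.03 404 [-0.119  0.133]
0.05 520 [-0.137  0.129]
0.07 614 [-0.116  0.112]
```

Call:
{"api": "jog_arm", "payload": {"deltas": [[0,0,0,1.2,0,0,1],[0,0,0,1.5,0,0,1],[0,0,0,1.5,0,0,1],[0,0,0,1.5,0,0,1],[0,0,0,1.5,0,0,1],[0,0,0,1.5,0,0,1],[0,0,0,0.7,0,0,1],[0,0,0,0,0,0,1]]}}

```text
t: 11.25
tool_pos: [0.5003, 0.1826, 0.0224]
tool_rot: [-2.291, -2.15, -0.001]
contact_force: [0.2, -0.7, -0.0]
opening: 0.0855
```

Run:
```python
from h import *
prof(-.095,.095,-.16,.14,.013,.06)
```

```text
t 11.30 tray x,y mm [ -3.4 -42.8] z 22.2 turn z needed 0.0011 tilt [-0.0003  0.    ] F [-0.5 -0.1 -0.2] op 85.0 q [0.21 0.1  1.98 0.   1.06 0.27]
4160 x [-0.094  0.081]
-0.09 44 [-0.041  0.129]
-0.05 269 [-0.048  0.049]
-0.03 175 [-0.023  0.049]
-0.01 223 [-0.024  0.104]
0.01 339 [-0.023  0.123]
0.03 394 [-0.023  0.133]
0.05 514 [-0.042  0.13 ]
0.07 632 [-0.022  0.113]
```

Call:
{"api": "jog_arm", "payload": {"deltas": [[0,0,0,-2.0,0,0,1],[0,0,0,-1.0,0,-3.8,1],[0,0,0,-1.5,0,-3.5,1],[0,0,0,-3.0,0.3,-2.0,1],[0,0,0,-4.0,0.3,0,1],[0,0,0,-4.0,0.3,0,1],[0,0,0,-4.0,0.3,0,1],[0,0,0,-4.0,0.3,0,1],[0,0,0,-4.0,0.2,0,1],[0,0,0,-4.0,0,0,1],[0,0,0,-4.0,0,0,1],[0,0,0,-4.0,0,0,1]]}}

```text
t: 12.3
tool_pos: [0.4905, -0.2163, 0.1152]
tool_rot: [-2.294, -2.146, -0.0]
contact_force: [0.9, 0.3, -0.1]
opening: 0.0853
```

Call:
{"api": "jog_arm", "payload": {"deltas": [[0,0,0,-4.0,0,0,1],[0,0,0,-4.0,0,0,1],[0,0,0,-4.0,0,0,1],[0,0,0,-4.0,0,0,1],[0,0,0,-3.5,0,0,1],[0,0,0,0,0,0,1],[0,0,0,0,0,0,1]]}}

```text
t: 12.88
tool_pos: [0.4777, -0.4105, 0.115]
tool_rot: [-2.296, -2.143, -0.0]
contact_force: [0.3, 0.2, -0.1]
opening: 0.0852
```

Run:
```python
from h import *
st(); prof(-.095,.112,-.63,-.45,.011,.03)
```

```text
t 12.88 tray x,y mm [  12.8 -635.3] z 115.0 turn z needed -0.0038 tilt [-0.0003  0.0006] F [ 0.3  0.2 -0.1] op 85.2 q [-0.83  0.18  1.71  0.    1.25 -0.76]
t 12.93 tray x,y mm [  13.  -633.7] z 114.8 turn z needed -0.002 tilt [-0.0006  0.0013] F [ 0.2  0.7 -0.6] op 85.3 q [-0.83  0.18  1.71  0.    1.25 -0.76]
1084 x [-0.094  0.102]
-0.09 20 [-0.558 -0.539]
-0.07 24 [-0.58  -0.545]
-0.05 52 [-0.602 -0.542]
-0.03 62 [-0.599 -0.539]
-0.01 60 [-0.593 -0.538]
0.01 68 [-0.594 -0.534]
0.03 78 [-0.599 -0.528]
0.05 88 [-0.598 -0.522]
0.07 97 [-0.6   -0.522]
0.09 76 [-0.592 -0.53 ]
```

Call:
{"api": "jog_arm", "payload": {"deltas": [[0,0,0,0,0,3.5,1],[0,0,0,0,0,3.5,1],[0,0,0,0,0,1.8,1],[0,0,0,0,0,0.7,1],[0,0,0,0,0,0,1],[0,0,0,0.5,0,0,1],[0,0,0,0.7,0,0,1],[0,0,0,0.8,0,0,1],[0,0,0,1.0,0,0,1],[0,0,0,1.2,-0.1,0,1],[0,0,0,1.2,-0.1,0,1],[0,0,0,1.2,-0.1,0,1]]}}

```text
t: 13.93
tool_pos: [0.4806, -0.3414, 0.021]
tool_rot: [2.291, 2.148, 0.0]
contact_force: [-0.3, -2.1, 1.0]
opening: 0.0854
```

Run:
```python
from h import *
st(); prof(-.095,.112,-.60,-.42,.011,.03)
```

```text
t 13.93 tray x,y mm [  11.1 -566.2] z 21.0 turn z needed 0.0003 tilt [ 0.0008 -0.0009] F [-0.3 -2.1  1. ] op 85.4 q [-0.74  0.22  1.85 -0.    1.07 -0.68]
t 13.98 tray x,y mm [  10.4 -563.6] z 20.1 turn z needed 0.0014 tilt [-0.0009  0.0023] F [ 1.4  1.  -1.2] op 85.2 q [-0.74  0.22  1.85  0.    1.07 -0.68]
1197 x [-0.09   0.098]
-0.09 18 [-0.557 -0.541]
-0.07 27 [-0.559 -0.512]
-0.05 64 [-0.549 -0.491]
-0.03 100 [-0.574 -0.49 ]
-0.01 65 [-0.547 -0.49 ]
0.01 77 [-0.545 -0.485]
0.03 88 [-0.548 -0.475]
0.05 96 [-0.551 -0.473]
0.07 118 [-0.569 -0.472]
0.09 81 [-0.533 -0.482]
```

Call:
{"api": "jog_arm", "payload": {"deltas": [[0,0,0,1.2,0,0,1],[0,0,0,1.5,-0.1,0,1],[0,0,0,1.5,-0.1,0,1],[0,0,0,1.5,-0.1,0,1],[0,0,0,1.5,-0.1,0,1],[0,0,0,1.5,-0.1,0,1],[0,0,0,1.5,-0.1,0,1],[0,0,0,1.5,-0.1,0,1],[0,0,0,1.5,-0.1,0,1],[0,0,0,1.5,-0.1,0,1],[0,0,0,1.5,-0.1,0,1],[0,0,0,1.5,-0.1,0,1]]}}

```text
t: 14.98
tool_pos: [0.4806, -0.1635, 0.0202]
tool_rot: [-2.292, -2.148, 0.0]
contact_force: [-0.0, -0.2, 0.5]
opening: 0.0855
```

Run:
```python
from h import *
st(); prof(-.115,.118,-.42,-.24,.011,.03)
```

```text
t 14.98 tray x,y mm [  -0.4 -388.6] z 20.2 turn z needed 0.0002 tilt [-0.0002  0.0002] F [-0.  -0.2  0.5] op 85.5 q [-0.47  0.05  2.04  0.    1.05 -0.41]
t 15.03 tray x,y mm [  -1.1 -386.4] z 19.7 turn z needed 0.0014 tilt [-0.0014  0.0025] F [ 0.2  1.2 -1.5] op 85.3 q [-0.47  0.05  2.04  0.    1.05 -0.41]
1399 x [-0.078  0.087]
-0.07 56 [-0.369 -0.32 ]
-0.05 88 [-0.381 -0.314]
-0.03 85 [-0.371 -0.312]
-0.01 86 [-0.367 -0.309]
0.01 102 [-0.372 -0.303]
0.03 124 [-0.373 -0.297]
0.05 152 [-0.382 -0.295]
0.07 109 [-0.365 -0.3  ]
0.09 28 [-0.347 -0.318]
```

Call:
{"api": "jog_arm", "payload": {"deltas": [[0,0,0,1.2,0,0,1],[0,0,0,1.5,-0.1,0,1],[0,0,0,1.5,-0.1,0,1],[0,0,0,1.5,-0.1,0,1],[0,0,0,1.5,-0.1,0,1],[0,0,0,1.5,0,0,1],[0,0,0,1.5,0,0,1],[0,0,0,1.5,0,0,1],[0,0,0,1.5,0,0,1],[0,0,0,1.5,0,0,1],[0,0,0,1.5,0,0,1],[0,0,0,1.5,0,0,1]]}}

```text
t: 16.03
tool_pos: [0.4883, 0.0126, 0.0203]
tool_rot: [2.293, 2.147, -0.0]
contact_force: [1.1, -1.5, 0.0]
opening: 0.0853
```

Call:
{"api": "jog_arm", "payload": {"deltas": [[0,0,0,1.5,0,0,1],[0,0,0,1.5,0,-0.1,1],[0,0,0,1.5,0,-0.1,1],[0,0,0,1.5,0,-0.1,1],[0,0,0,1.5,0,0,1],[0,0,0,1.2,0,0,1],[0,0,0,0,0,0,1]]}}

```text
t: 16.62
tool_pos: [0.494, 0.1004, 0.0234]
tool_rot: [-2.29, -2.15, -0.001]
contact_force: [-0.3, 0.4, -0.0]
opening: 0.0853
```

Run:
```python
from h import *
st(); prof(-.1,.1,-.17,-.01,.014,.04)
```

```text
t 16.62 tray x,y mm [  -4.2 -124.5] z 23.4 turn z needed 0.0019 tilt [0.0001 0.0006] F [-0.3  0.4 -0. ] op 85.3 q [0.05 0.03 2.05 0.   1.06 0.12]
t 16.67 tray x,y mm [  -4.2 -125.4] z 23.3 turn z needed 0.0017 tilt [-0.0001  0.0001] F [-1.1 -0.4  0.4] op 85.4 q [0.05 0.03 2.05 0.   1.06 0.11]
2758 x [-0.1    0.081]
-0.09 62 [-0.129 -0.017]
-0.07 97 [-0.105 -0.05 ]
-0.05 212 [-0.132 -0.012]
-0.03 143 [-0.102 -0.011]
-0.01 148 [-0.101 -0.012]
0.01 181 [-0.103 -0.011]
0.03 193 [-0.106 -0.012]
0.05 265 [-0.126 -0.013]
0.07 178 [-0.094 -0.012]
```

Call:
{"api": "jog_arm", "payload": {"deltas": [[0,0,0,-1.5,0,0,1],[0,0,0,-0.5,0,-2,1],[0,0,0,0,0,-4,1],[0,0,0,0,0,-4,0.5],[0,0,0,-3.0,2.0,0,0],[0,0,0,-3.0,2.8,0,0],[0,0,0,-3.0,2.8,0,0],[0,0,0,-3.0,2.8,0,0],[0,0,0,-3.0,2.8,0,0],[0,0,0,-2.0,2.8,0,0],[0,0,0,-0.5,1.0,0,0],[0,0,0,0,0,0,0]]}}

```text
t: 17.67
tool_pos: [0.6524, -0.1102, 0.1232]
tool_rot: [2.295, 2.143, 0.0]
contact_force: [-0.3, 0.8, -0.4]
opening: -0.0001
```

Run:
```python
from h import *
st()
im,d=vision.get_image('top'); W,_=cloud('top',d); T=tr(W[...,:2])*1000; Z=W[...,2]
q=(Z>.035)&(Z<.055)&(T[...,1]<-155)&(T[...,1]>-370)&(T[...,0]>90)&(T[...,0]<150)
p=T[q]; 
for a in range(-360,-150,30):
    s=p[abs(p[:,1]-a)<8]
    if len(s)>3: print(a,len(s),np.median(s[:,0]).round(1))
ph=np.linspace(1.878,.085,22); r=np.linspace(182,165,22); P=np.c_[109-r*np.cos(ph),-146-r*np.sin(ph)]; print(P[[0,-1]].round(0))
print((np.diff(P,axis=0)[:,::-1]/10).round(1).tolist())
cv2.imwrite('pics/t2.png',cv2.resize(im[150:310,60:340,::-1],None,fx=2.5,fy=2.5,interpolation=cv2.INTER_CUBIC))
st()
```

```text
t 17.67 tray x,y mm [ 167.6 -324.2] z 123.2 turn z needed -0.0034 tilt [ 0.0008 -0.0005] F [-0.3  0.8 -0.4] op -0.1 q [-0.28  0.24  1.63 -0.    1.27 -0.21]
[[ 164. -319.]
 [ -55. -160.]]
[[-0.3, -1.5], [-0.2, -1.5], [-0.1, -1.5], [0.1, -1.5], [0.2, -1.5], [0.3, -1.5], [0.4, -1.4], [0.6, -1.4], [0.7, -1.3], [0.8, -1.3], [0.9, -1.2], [1.0, -1.1], [1.1, -1.0], [1.1, -0.9], [1.2, -0.8], [1.3, -0.7], [1.3, -0.6], [1.4, -0.5], [1.4, -0.3], [1.4, -0.2], [1.4, -0.1]]
t 17.72 tray x,y mm [ 166.2 -322.8] z 122.8 turn z needed -0.0022 tilt [-0.0008  0.0003] F [-0.4  0.2  0.7] op -0.0 q [-0.28  0.24  1.63  0.    1.27 -0.21]
```

View pics/t2.png

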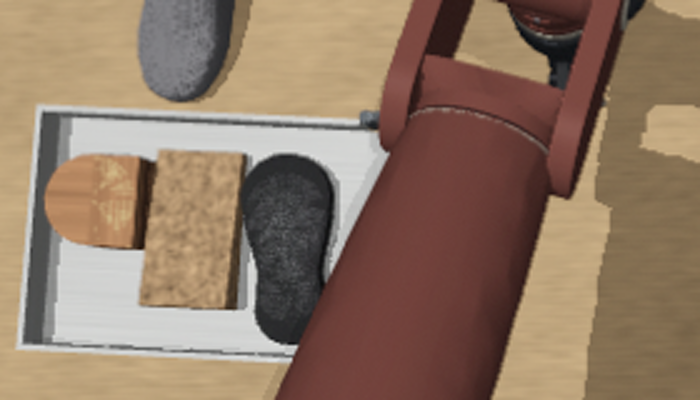

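Call:
{"api": "jog_arm", "payload": {"deltas": [[0,0,0,0,0,3,0],[0,0,0,0,0,3,0],[0,0,0,0,0,2,0],[0,0,0,0,0,0.5,0],[0,0,0,0,0,0,0],[0,0,0,-0.3,-1.5,0,0],[0,0,0,-0.1,-1.5,0,0],[0,0,0,0,-1.5,0,0],[0,0,0,0.1,-1.5,0,0],[0,0,0,0.2,-1.5,0,0],[0,0,0,0.3,-1.5,0,0],[0,0,0,0.4,-1.4,0,0]]}}

```text
t: 18.72
tool_pos: [0.5482, -0.0944, 0.041]
tool_rot: [2.29, 2.146, 0.004]
contact_force: [1.5, 0.2, 0.6]
opening: 0.0
```

```bash
cat >> h.py <<'E'
def gate(save=None):
    im,d=vision.get_image('scene'); W,_=cloud('scene',d); T=tr(W[...,:2])*1000; Z=W[...,2]; st()
    if save: cv2.imwrite(save,cv2.resize(im[170:420,220:560,::-1],None,fx=2,fy=2,interpolation=cv2.INTER_CUBIC))
    D=T-np.array([109,-146]); r=np.hypot(D[...,0],D[...,1]); th=np.arctan2(-D[...,1],-D[...,0])
    for a in (60,90,120,150,180,200):
        q=(abs(r-a)<6)&(Z>.035)&(Z<.05)&(th>-.1)&(th<2.1); print(a,q.sum(),np.median(th[q]).round(3) if q.any() else None)
E
python3 -c "
from h import *; gate('pics/s5.png')"
```

```text
t 18.77 tray x,y mm [  59.9 -314.3] z 40.0 turn z needed 0.0007 tilt [0.0004 0.0001] F [ 0.5  0.8 -1.8] op 0.1 q [-0.3   0.12  1.93  0.    1.1  -0.24]
60 21 1.256
90 20 1.253
120 23 1.222
150 18 1.228
180 2 1.293
200 2 -0.097
```

View pics/s5.png

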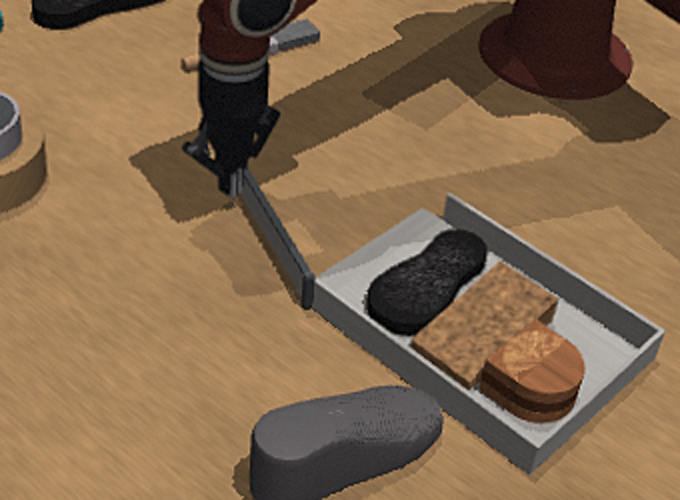

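Call:
{"api": "jog_arm", "payload": {"deltas": [[0,0,0,0.6,-1.4,0,0],[0,0,0,0.7,-1.3,0,0],[0,0,0,0.8,-1.3,0,0],[0,0,0,0.9,-1.2,0,0],[0,0,0,1.0,-1.1,0,0],[0,0,0,1.1,-1.0,0,0],[0,0,0,1.1,-0.9,0,0],[0,0,0,1.2,-0.8,0,0],[0,0,0,1.3,-0.7,0,0],[0,0,0,1.3,-0.6,0,0],[0,0,0,1.4,-0.5,0,0],[0,0,0,1.0,-0.3,0,0]]}}

```text
t: 19.77
tool_pos: [0.4449, 0.038, 0.0391]
tool_rot: [2.291, 2.148, 0.002]
contact_force: [0.1, -0.4, 1.2]
opening: 0.0002
```

```bash
python3 -c "
from h import *; gate()"
```

```text
t 19.82 tray x,y mm [ -49.7 -188.9] z 38.8 turn z needed 0.0018 tilt [0.0007 0.001 ] F [-0.7  0.5 -0.3] op -0.1 q [-0.08 -0.14  2.18  0.    1.1  -0.02]
60 27 0.094
90 21 0.129
120 21 0.139
150 56 0.226
180 17 0.16
200 15 0.159
```

Call:
{"api": "jog_arm", "payload": {"deltas": [[0,0,0,0.7,0,0,0],[0,0,0,0.7,0,0,0],[0,0,0,0.6,0,0,0],[0,0,0,0.5,0,0,0],[0,0,0,0.3,0,0,0],[0,0,0,0,0,0,0]]}}

```text
t: 20.32
tool_pos: [0.4468, 0.065, 0.0383]
tool_rot: [-2.292, -2.148, -0.0]
contact_force: [0.1, -0.1, -0.3]
opening: 0.0001
```

```bash
python3 -c "
from h import *; gate()"
```

```text
t 20.37 tray x,y mm [ -49.  -163.1] z 38.3 turn z needed 0.0004 tilt [-0.0001  0.    ] F [-0.5 -0.6 -0.6] op 0.3 q [-0.02 -0.12  2.17  0.    1.09  0.04]
60 13 -0.05
90 26 -0.049
120 27 -0.03
150 37 0.008
180 23 -0.009
200 15 -0.001
```

Call:
{"api": "jog_arm", "payload": {"deltas": [[0,0,0,0.2,0,0,0],[0,0,0,0.2,0,0,0],[0,0,0,0,0,0,0]]}}

```text
t: 20.62
tool_pos: [0.4469, 0.0687, 0.0382]
tool_rot: [-2.293, -2.148, -0.0]
contact_force: [-0.9, -0.1, 0.7]
opening: 0.0001
```

Call:
{"api": "jog_arm", "payload": {"deltas": [[0,0,0,0.2,0,0,0],[0,0,0,0,0,0,0],[0,0,0,0,0,0,0]]}}

```text
t: 20.87
tool_pos: [0.4471, 0.0706, 0.0383]
tool_rot: [-2.292, -2.148, -0.0]
contact_force: [-0.4, 0.1, -0.6]
opening: 0.0001
```

Call:
{"api": "jog_arm", "payload": {"deltas": [[0,0,0,0.2,0,0,0],[0,0,0,0,0,0,0],[0,0,0,0,0,0,0]]}}

```text
t: 21.12
tool_pos: [0.4471, 0.0714, 0.0383]
tool_rot: [2.29, 2.147, -0.004]
contact_force: [-1.2, -6.1, 1.2]
opening: 0.0003
```

Call:
{"api": "jog_arm", "payload": {"deltas": [[0,0,0,0.2,0,0,0],[0,0,0,0,0,0,0],[0,0,0,0,0,0,0]]}}

```text
t: 21.37
tool_pos: [0.4472, 0.0715, 0.0384]
tool_rot: [2.287, 2.147, -0.01]
contact_force: [-2.4, -14.9, 3.0]
opening: 0.0006
```

```bash
python3 -c "
from h import *; gate()"
```

```text
t 21.42 tray x,y mm [ -49.1 -156.3] z 38.4 turn z needed 0.0016 tilt [-0.001  -0.0077] F [ -2.5 -15.1   1.4] op -0.2 q [-0.   -0.12  2.17 -0.01  1.09  0.07]
60 9 -0.085
90 19 -0.066
120 26 -0.068
150 43 -0.021
180 25 -0.046
200 17 -0.034
```

Firm stop reached (15 N): the gate is against its stop. Back off, lift and check.

Call:
{"api": "jog_arm", "payload": {"deltas": [[0,0,0,-0.4,0,0,0],[0,0,0,-1.5,0,0,0],[0,0,0,-2.5,0,0,0],[0,0,0,-2.5,0,-2.5,0],[0,0,0,-3,0,-2.5,0],[0,0,0,-3,0,-2.5,0],[0,0,0,-4,0,-1,0],[0,0,0,-4,0,-1,0],[0,0,0,-4,0,0,0],[0,0,0,-4,0,0,0],[0,0,0,-3,0,0,0],[0,0,0,0,0,0,0]]}}

```text
t: 22.42
tool_pos: [0.4265, -0.2485, 0.1342]
tool_rot: [2.296, 2.14, -0.001]
contact_force: [0.7, 0.8, -0.2]
opening: 0.0003
```

Run:
```python
from h import *
gate()
im,d=vision.get_image('top'); st()
cv2.imwrite('pics/t3.png',im[:,:,::-1])
W,_=cloud('top',d); T=tr(W[...,:2])*1000; Z=W[...,2]
for n,(a,b) in {'outsole':(-125,-29),'gate':(-165,-130)}.items():
    q=(abs(T[...,0])<(95 if n=='outsole' else 90))&(T[...,1]>a)&(T[...,1]<b)&(Z>(.015 if n=='outsole' else .03)); p=T[q]; print(n,len(p),np.quantile(p,[.02,.5,.98],axis=0).round(0).tolist(),'z',(np.quantile(Z[q],[.05,.95])*1000).round(0))
```

```text
t 22.47 tray x,y mm [ -49.1 -474.7] z 133.7 turn z needed -0.0042 tilt [ 0.0008 -0.0002] F [-0.2 -0.   0.3] op 0.1 q [-0.67 -0.16  2.03  0.    1.28 -0.61]
60 9 -0.051
90 19 -0.075
120 26 -0.063
150 26 -0.052
180 19 -0.046
200 18 -0.038
t 22.52 tray x,y mm [ -49.2 -473.1] z 133.2 turn z needed -0.0024 tilt [0.0001 0.0008] F [-0.2  0.2 -1.1] op 0.2 q [-0.67 -0.17  2.03  0.    1.28 -0.61]
outsole 2358 [[-83.0, -110.0], [1.0, -75.0], [71.0, -30.0]] z [19. 27.]
gate 408 [[-87.0, -149.0], [-0.0, -145.0], [86.0, -140.0]] z [32. 49.]
```

View pics/t3.png

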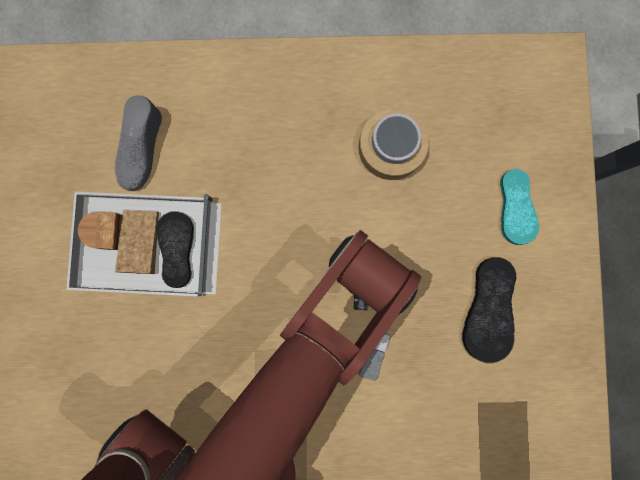

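```bash
python3 -c "
from h import *; print(ctrl.finish_job())"
```

```text
the job is handed in; nothing more can be done
None
```

The outsole, cork wedge and heel block are all in the drying tray with the gate shut behind them, and I handed the job in at about 22.5 s. I pushed each part flat along the bench with the finger sides: heel first, then wedge, then outsole. I then swung the gate round with the shut fingers until its stop pushed back with about 15 N.

What the last checks showed (positions in the tray's frame):

- **Parts:** all three lie side by side, flat. The outsole's rear edge is at about y = -110 mm, roughly 33 mm clear of the gate's inner face. The wedge and heel are ahead of it, with the heel's round end about 133 mm in, just short of the back wall.
- **Gate:** its edge lies across the mouth at y = -145 mm, against the -146 mm given for shut.
- **Bystanders:** the tin and last look unmoved in the last picture, compared by eye only. The brush was partly hidden behind the arm there, but its visible end sits where it was.
- **Arm:** clear of everything, with no contact force.

**Disagreement:** the gate angle read from the scene camera came out at -0.04 to -0.075 rad, which is past the stop. I put this down to camera calibration and the edge I could see, because the top view and the firm stop both say it is shut.

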